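# Index the rosette setter's turntable to its loading stop and load a rosette

## Task

On the rosette setter, lift the sprung plunger knob, turn the little turntable clockwise (seen from above) with it, away from under the setting head, and let the plunger drop fully home in the next notch, the loading notch. Then take the brass rosette that lies rim down on the bench and lay it in the turntable's nest, rim down and flat on the bottom, and let go. Leave the other things on the bench where they are.

Things in the scene. Friction and masses are not known exactly. Their poses are not given: they have to be found in the camera images.
- turntable (a joint): Angle of the aluminium turntable about its vertical pivot, rad. About 0 at the start (plunger home in the park notch, nest under the setting head); grows clockwise seen from above, limit 1.745. Light friction: it stays where left. Its one other notch, the loading notch, is in a stop ring clamped at an unknown place: the plunger is home in it at some angle from 1.25 to 1.58, to be found by feel.
- plunger (a joint): Lift of the sprung plunger, m: 0 home in a notch, 0.0095 with its 10 mm pin resting on the smooth level track between and beyond the notches, 0.016 at most. It must be lifted over 0.0095 to turn. The spring presses down with 4 N (home) to 10 N (top): let go over the track it rests on it, and snaps down when the pin comes over a notch (notch 14 mm wide).
- knob (a point): Centre of the top of the plunger's black round knob, on an ear of the turntable 105 mm from the pivot; rises with the plunger; 96 mm above the bench when home. From the top down: lip 32 mm in diameter, 4 mm thick; grip 26 mm in diameter, 26 mm tall; a 10 mm rod; a guide bush 22 mm in diameter whose top is fixed 58 mm above the bench.
- pivot (a point): Point on the turntable's vertical axis, 50 mm above the bench, fixed to the setter (grey round base, 244 mm in diameter, 20 mm high; turntable disc 180 mm in diameter, upper face 44 mm above the bench). x points away from the robot at yaw 0. Counter-clockwise from x, the knob starts at 205 degrees.
- setter: The setter's fixed base; origin on the pivot axis at bench height, axes as the pivot's. At 285 degrees counter-clockwise from its x is the setting head: a round block 36 mm in diameter, 62 mm from the axis, with a punch whose foot is 69 mm and whose top is 108 mm above the bench, carried by a 30 mm wide arm from a post 40 x 50 mm, 104 mm tall, 122 to 162 mm from the axis.
- nest (a point): Centre of the nest's floor, which is the turntable's upper face, 44 mm above the bench and 62 mm from the pivot. The nest is a steel collar, 44 mm inside, 52 mm outside, 6 mm high. It starts under the setting head and turns with the turntable, 80 degrees counter-clockwise of the knob.
- rosette: Brass bridle rosette that lies rim down: a flat round rim 40 mm in diameter and 4 mm thick with a round boss on it, 31 mm in diameter at the foot and 29 mm at 14 mm height; 16 mm tall in all, about 60 g. Origin at the centre of the rim's flat underside, z up through the boss. It stands on the bench to the right.
- rosette_over: A like rosette lying the other way up, boss down and rim up, 16 mm tall; origin at the centre of its underside on the bench. Not to be used; leave it.
- harness_ring: Loose steel ring, 50 mm outside, 6 mm thick, lying flat; leave it. Origin under its centre.
- awl: Loose awl with a wooden handle along its x axis, about 120 mm long and 27 mm thick; leave it.
- wax_block: Loose block of wax, 55 x 35 x 22 mm; origin under its centre; leave it.
- rivet_jar: Loose glass jar, 56 mm in diameter, 75 mm tall; origin under its centre; leave it.
- mallet: Loose white-headed mallet lying along its x axis, about 240 mm long, 60 mm high; leave it.
- buckle: Loose steel buckle, 56 x 50 x 6 mm, lying flat; origin under its centre; leave it.

How it is judged:
By the outcome, as a careful person would: the job done as asked, in the order asked, and still so for the second after the job is handed in, with the robot touching nothing.
It also fails if it takes over 61 s, if anything falls off the work surface, if the arm or the gripper's body presses on something with over 40 N, if the wrist force passes 120 N, or if a joint passes its speed limit or range.

## Robot

A 6-joint arm with a two-finger parallel gripper is mounted at the origin on the work surface. World frame = base frame: x ahead of the robot, y to its left, z up, the work surface at z = 0. Lengths are in m, angles in rad, forces in N, time in s.
With the tool pointing down it reaches from about 0.275 to 0.85 m from the base axis. Payload 19 kg.
Tool frame: the origin (TCP) lies midway between the tips of the shut fingers; the grasp point (between the pads) lies 19 mm behind it; z points along the fingers, y is the line along which they close (so a half turn about z gives the same grasp; the last joint's range is limited). The gripper opens to 85 mm and grips with 20 to 120 N. Pads are 22 mm wide; open, the fingers measure 114 mm over their backs; the gripper's body (76 mm by 85 mm) begins 54 mm behind the grasp point. The pads swing forward as they close: fully open they stand 13 mm farther back than shut.
Start: joints at [-1.278, 0.15, 1.437, -0, 1.554, -0.134], TCP at [0.238, -0.523, 0.231] pointing down, gripper open.
Joint ranges: [-2.8, 2.8], [-0.68, 2.1], [0.12, 2.68], [-1.39, 4.53], [0.16, 2.79], [-2.81, 2.81]. Speed limits (rad/s): [1.89, 1.89, 2.22, 3.01, 3.01, 3.01].

## Interface

Orientations are given as a rotation vector (axis times angle).
In Python, from workcell import * gives the robot as it stands.
- The arm moves only by the shell command python3 -m pendant 'ROWS' [FORCE]. ROWS is JSON, a list of rows, each a list of 7 numbers: the turn, a rotation vector about the world's x, y, z in rad, then the shift along the world's x, y, z in m, then the closure, from -1 (fully open) to 1 (shut). In form: [[rx, ry, rz, tx, ty, tz, hand], ...]. A call has 1 to 5 rows; each row is the pose to reach, as a shift and turn from the pose commanded when the call began; what a row does not reach only later rows make up. A row lasts 1/12 s, in which the tool goes at most 41.7 mm and 7.16 degrees, less where a joint would pass 70% of its speed; a pose out of reach is approached as far as the arm can. A call with a gripper value outside its range is refused whole. The fingers move at their own pace and stop on an object; FORCE is the grip in N (left out, the last holds). Time passes only in rows, so rows that repeat a pose let the fingers close. It gives the time, the measured TCP pose, the force, the opening and the grip force at its end, in the units of the state.
- sense(): the state, without advancing time (a new reading comes with each control period).
- camera(name): name is "side" or "top"; returns a dict with "img" (384x512x3 uint8, red, green, blue), "range_z" (384x512 float32, m along the optical axis (not along the pixel's ray), 0 where there is no reading), "camera_matrix" (3x3 intrinsics, pixels), "k1" (the pictures are not rectified: a ray, as slopes to the right and down, at radius r is drawn at 1 + k1 r^2 times it, then the intrinsics apply), "cam_to_world" (4x4, takes a point from camera to world coordinates). Camera axes: x right, y down, z forward; pixel columns grow to the right and rows downward; lengths in m; the calibration is good to about 2 mm. A picture is of the moment at which its call begins.
- hand_in(): hands the job in; it is judged then, once.
The state is a dict: "clock": time; "joints": joint angles; "joint_vel": joint speeds; "tau": joint torques, N m; "tcp_pos": TCP position; "eef_rot": TCP orientation; "contact_force": force on the tool from outside, world axes, zero at the start; "ft_torque": the same for the moment, N m; "gripper_width": finger opening in m; "grip_force": force on a finger pad.
Only numpy, scipy, OpenCV 4.12 (cv2) and the standard library are available. Lean on these libraries where they do the work, as an engineer would, in place of code of your own. Each camera call takes 0.05 s, during which the arm holds its last target. There are 200 camera calls.

## Working session

There is one attempt and no reset: what is moved stays moved. The work goes in short steps, Python scripts to look and compute and a shell command to move; the robot and the scene stay as the last step left them, time stands still between calls to the robot, and variables do not carry over. Pictures are saved under pics/ and viewed, at most 10 in all, crops included, and the job is handed in when it is done.

```bash
mkdir -p pics; ls; cat > h.py <<'E'
import numpy as np, cv2
from workcell import *
def grab(n):
    c=camera(n); c['n']=n; return c
def ray(c,u,v):
    K=c['camera_matrix']; d=np.array([(u-K[0,2])/K[0,0],(v-K[1,2])/K[1,1]]); s=d.copy()
    for _ in range(20): s=d/(1+c['k1']*(s@s))
    T=np.array(c['cam_to_world']); return T[:3,3],T[:3,:3]@np.array([s[0],s[1],1.])
def onplane(c,u,v,z):
    o,d=ray(c,u,v); return o+d*(z-o[2])/d[2]
def cross(c1,p1,c2,p2):
    o1,d1=ray(c1,*p1);o2,d2=ray(c2,*p2)
    A=np.stack([d1,-d2],1); t=np.linalg.lstsq(A,o2-o1,rcond=None)[0]
    a=o1+t[0]*d1;b=o2+t[1]*d2; return (a+b)/2,np.linalg.norm(a-b)
def proj(c,P):
    T=np.array(c['cam_to_world']);q=T[:3,:3].T@(np.asarray(P)-T[:3,3]);s=q[:2]/q[2];s=s*(1+c['k1']*(s@s));K=c['camera_matrix']
    return s*[K[0,0],K[1,1]]+[K[0,2],K[1,2]]
def cloud(c):
    # world point for every pixel from range_z
    K=np.array(c['camera_matrix']);h,w=c['range_z'].shape
    v,u=np.mgrid[:h,:w].astype(float);d=np.stack([(u-K[0,2])/K[0,0],(v-K[1,2])/K[1,1]],-1);s=d.copy()
    for _ in range(20): s=d/(1+c['k1']*(s**2).sum(-1,keepdims=True))
    P=np.concatenate([s,np.ones((h,w,1))],-1)*c['range_z'][...,None];T=np.array(c['cam_to_world'])
    return P@T[:3,:3].T+T[:3,3]
E
python3 - <<'E'
from h import *
np.set_printoptions(precision=4,suppress=True)
for n in('top','side'):
    c=grab(n); np.savez(f'{n}0.npz',**c); cv2.imwrite(f'pics/{n}0.png',cv2.resize(c['img'][...,::-1],(800,600),interpolation=cv2.INTER_CUBIC))
    print(n,c['k1'],np.array(c['camera_matrix']),np.array(c['cam_to_world']))
print(sense())
E
```

```text
pics
top -0.051058788285610945 [[494.1979   0.     256.7565]
 [  0.     494.1979 194.6978]
 [  0.       0.       1.    ]] [[-0.0111 -0.984   0.1779  0.303 ]
 [-0.9999  0.0125  0.0066 -0.0022]
 [-0.0087 -0.1778 -0.984   1.327 ]
 [ 0.      0.      0.      1.    ]]
side -0.11370819805423918 [[354.1294   0.     263.8373]
 [  0.     354.1294 186.8644]
 [  0.       0.       1.    ]] [[-0.7697 -0.4857  0.4143  0.0482]
 [-0.6383  0.5917 -0.4923  0.5675]
 [-0.006  -0.6434 -0.7655  0.9746]
 [ 0.      0.      0.      1.    ]]
{'clock': 0.1, 'joints': array([-1.278 ,  0.1509,  1.4379, -0.    ,  1.5538, -0.134 ]), 'joint_vel': array([-0.0002,  0.0001, -0.0007, -0.0007,  0.0011,  0.001 ]), 'tau': array([  0.0046, -71.4379, -57.1791,  -0.0002,   0.0071,   0.    ]), 'tcp_pos': array([ 0.238 , -0.5232,  0.2308]), 'eef_rot': array([-3.0693, -0.6652,  0.0001]), 'contact_force': array([-0.7911,  0.0147, -0.7279]), 'ft_torque': array([-0.008 , -0.0457,  0.0241]), 'grip_force': 0.0, 'gripper_width': 0.08539102822378847}
```

View pics/top0.png

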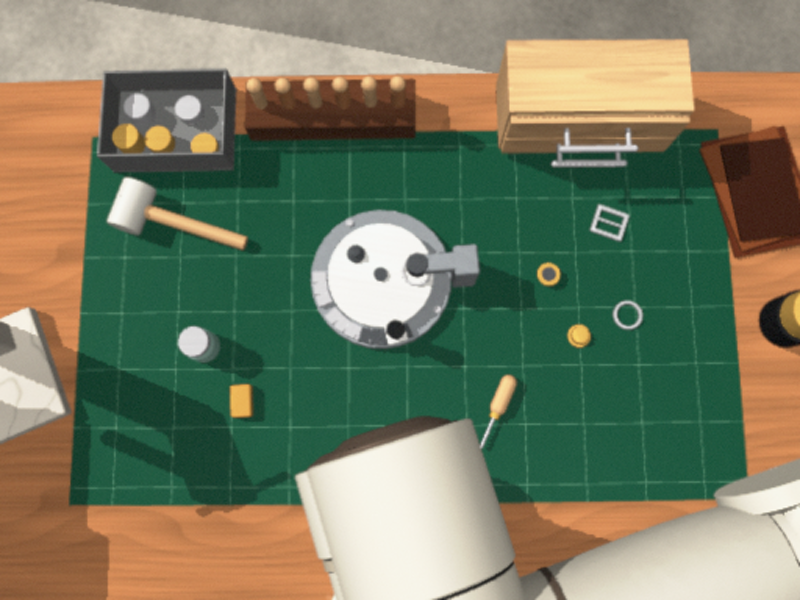

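View pics/side0.png

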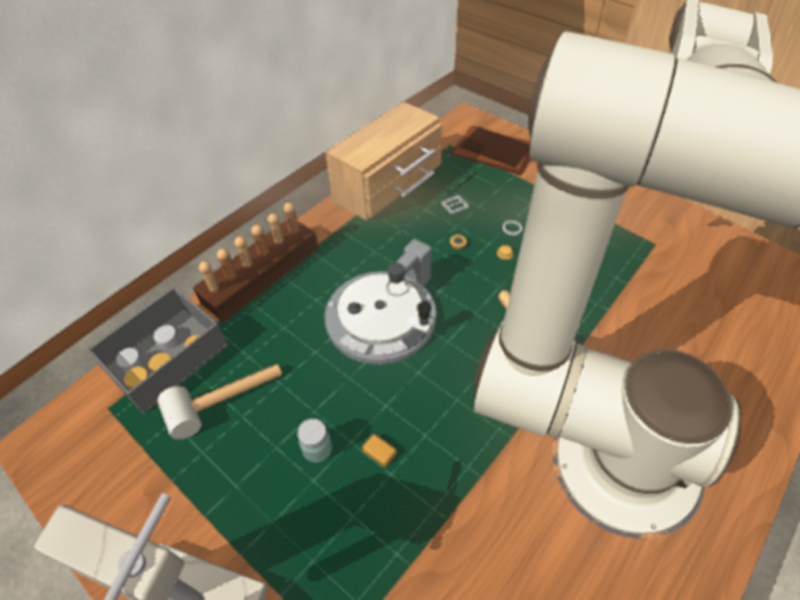

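The top view (800x600) shows the setter's pivot at about (380,274), with the knob at (397,329) and the head at (417,264). The usable rosette, gold boss up, is at (579,336), and the overturned one is at (549,274). In the side view the knob is at (424,310) and the rosette at (505,252).

```bash
cat > m.py <<'E'
from h import *
np.set_printoptions(precision=4,suppress=True)
C={n:dict(np.load(f'{n}0.npz')) for n in('top','side')}
for n in C: C[n]['k1']=float(C[n]['k1'])
S=1.5625
def blob(mask,near):
    k,l,st,ce=cv2.connectedComponentsWithStats(mask.astype(np.uint8))
    i=min((j for j in range(1,k) if st[j,4]>12),key=lambda j:np.hypot(*(ce[j]-near)))
    return l==i,ce[i],st[i]
g={'top':dict(knob=(397,329),ros=(579,336),piv=(380,274)),'side':dict(knob=(424,310),ros=(505,252),piv=(379,305))}
px={}
for n,c in C.items():
    hsv=cv2.cvtColor(c['img'],cv2.COLOR_RGB2HSV).astype(int); H,s,V=hsv[...,0],hsv[...,1],hsv[...,2]
    W=cloud(c)
    for k,m in dict(knob=(V<70)&(s<110),piv=(V<110)&(s<60),ros=(H>14)&(H<32)&(s>120)&(V>90)).items():
        b,ce,st=blob(m,np.array(g[n][k])/S); px[n,k]=ce
        z=W[b][:,2]; hi=b&(W[...,2]>np.percentile(z,95)-.004)
        print(n,k,ce,st,'z95',np.percentile(z,95),'med hi',np.median(W[hi],0),'n',hi.sum(), 'midrange',(W[hi].min(0)+W[hi].max(0))/2,np.ptp(W[hi],0)[:2])
    d=(V>170)&(s<40)
    b,ce,st=blob(d,np.array(g[n]['piv'])/S)
    cnt=max(cv2.findContours(b.astype(np.uint8),cv2.RETR_EXTERNAL,cv2.CHAIN_APPROX_NONE)[0],key=len)[:,0]
    P=np.array([onplane(c,u,v,.044) for u,v in cnt])[:,:2]
    (cx,cy),r=cv2.minEnclosingCircle(P.astype(np.float32)); print('disc',cx,cy,r)
    base=(W[...,2]>.012)&(W[...,2]<.026)&(np.hypot(W[...,0]-cx,W[...,1]-cy)<.15)
    Q=W[base][:,:2]; print('base20',cv2.minEnclosingCircle(Q.astype(np.float32)),len(Q))
for k in('knob','ros','piv'): print(k,cross(C['top'],px['top',k],C['side'],px['side',k]))
E
python3 m.py
python3 - <<'E'
import cv2
from h import *
a=np.load('top0.npz')['img'][120:235,190:410,::-1]; b=np.load('side0.npz')['img'][120:240,190:345,::-1]
a=cv2.resize(a,None,fx=3.6,fy=3.6,interpolation=2)[:, :500]; b=cv2.resize(b,None,fx=1.9,fy=1.9,interpolation=2)
o=np.zeros((600,800,3),np.uint8); o[:a.shape[0],:500]=a; o[:b.shape[0],505:505+b.shape[1]]=b[:,:295]; cv2.imwrite('pics/crop.png',o)
E
```

```text
top knob [253.3579 210.4842] [248 206  13  11  95] z95 0.10166433783661345 med hi [0.4836 0.0158 0.0993] n 43 midrange [0.4835 0.0146 0.1009] [0.0257 0.0227]
top piv [243.1463 175.1463] [240 172   7   7  41] z95 0.05534091811652364 med hi [0.5855 0.0421 0.0535] n 19 midrange [0.5865 0.0419 0.0545] [0.0166 0.016 ]
top ros [370.1176 214.5765] [363 208  15  15 170] z95 0.020056816390577062 med hi [ 0.4859 -0.2991  0.0177] n 57 midrange [ 0.4832 -0.2987  0.0198] [0.0275 0.0277]
disc 0.5856497883796692 0.04907822981476784 0.11493533104658127
base20 ((0.5891538858413696, 0.03153546154499054), 0.132719948887825) 1680
side knob [271.2273 198.4091] [268 193   7  12  66] z95 0.09950574872800405 med hi [0.4806 0.0199 0.0968] n 30 midrange [0.2696 0.2865 0.5351] [0.4428 0.5619]
side piv [242.8824 194.5882] [241 193   5   4  17] z95 0.05218652752370323 med hi [0.5815 0.0445 0.0504] n 15 midrange [0.5809 0.0441 0.0506] [0.0151 0.014 ]
side ros [322.84   161.1333] [318 157  10   9  75] z95 0.018125268136786065 med hi [ 0.4823 -0.2988  0.0163] n 25 midrange [ 0.481  -0.2995  0.0165] [0.0244 0.0254]
disc 0.5715154409408569 0.05568242445588112 0.11146862059831619
base20 ((0.5812346935272217, 0.03605566918849945), 0.12978112697601318) 839
knob (array([0.4859, 0.0142, 0.0783]), np.float64(0.004399120276713861))
ros (array([ 0.4829, -0.3001,  0.0021]), np.float64(0.0021612628028675317))
piv (array([0.5864, 0.0409, 0.0442]), np.float64(0.003862803349983751))
```

View pics/crop.png

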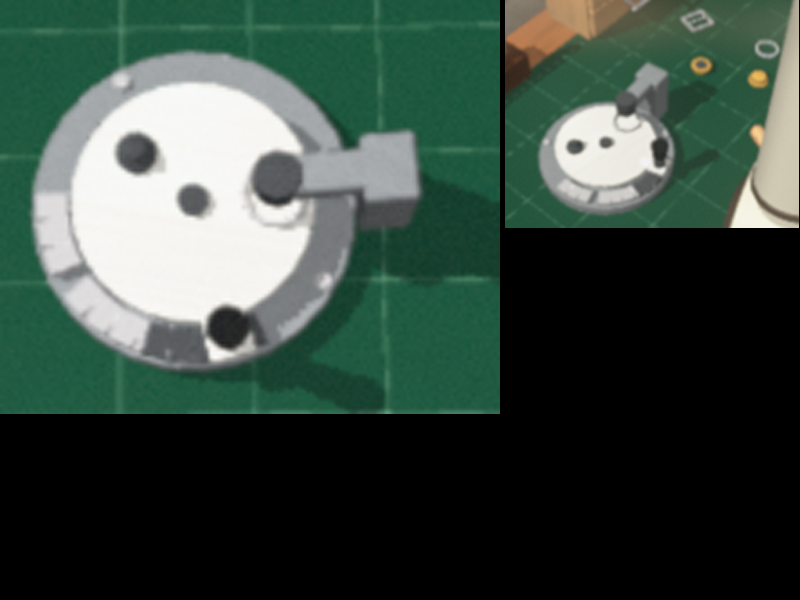

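The crop confirms it. The knob is on the ear at (228,328), the pivot at (193,200), and the head to the right at (278,178), over the nest. Estimates: pivot (0.5835, 0.043), knob (0.482, 0.018), which puts the knob at about 194°, and rosette (0.483, -0.299). I'm moving above the knob with the fingers closing along the tangent.

```bash
python3 -m pendant '[[0,0,-0.04,0.016,0.036,0,-1],[0,0,-0.08,0.032,0.072,0,-1],[0,0,-0.12,0.048,0.108,0,-1],[0,0,-0.16,0.064,0.144,0,-1],[0,0,-0.18,0.08,0.18,0,-1]]'
python3 -m pendant '[[0,0,0,0.016,0.036,0,-1],[0,0,0,0.032,0.072,0,-1],[0,0,0,0.048,0.108,0,-1],[0,0,0,0.064,0.144,0,-1],[0,0,0,0.08,0.18,0,-1]]'
python3 -m pendant '[[0,0,0,0.016,0.036,-0.02,-1],[0,0,0,0.032,0.072,-0.03,-1],[0,0,0,0.048,0.108,-0.04,-1],[0,0,0,0.064,0.144,-0.05,-1],[0,0,0,0.08,0.18,-0.05,-1]]'
```

```text
clock: 0.52
tcp_pos: [0.3182, -0.3416, 0.231]
eef_rot: [-3.118, -0.382, 0.0]
contact_force: [1.3, -0.5, 0.5]
gripper_width: 0.0852
grip_force: 0.0
clock: 0.93
tcp_pos: [0.3981, -0.1615, 0.2313]
eef_rot: [-3.118, -0.386, -0.0]
contact_force: [0.3, -0.3, 1.1]
gripper_width: 0.0856
grip_force: 0.0
clock: 1.35
tcp_pos: [0.4775, 0.0189, 0.1793]
eef_rot: [-3.117, -0.387, 0.004]
contact_force: [1.1, -1.3, 0.0]
gripper_width: 0.0853
grip_force: 0.0
```

```bash
python3 -m pendant '[[0,0,0,0.004,-0.001,-0.035,-1],[0,0,0,0.004,-0.001,-0.07,-1],[0,0,0,0.004,-0.001,-0.1,-1],[0,0,0,0.004,-0.001,-0.117,-1],[0,0,0,0.004,-0.001,-0.117,-1]]'
python3 -m pendant '[[0,0,0,0,0,0,-0.2],[0,0,0,0,0,0,0],[0,0,0,0,0,0,0.1],[0,0,0,0,0,0,0.15],[0,0,0,0,0,0,0.15]]' 25
python3 - <<'E'
from h import *
c=grab('top'); cv2.imwrite('pics/k1.png',cv2.resize(c['img'][120:260,170:360,::-1],None,fx=4,fy=4,interpolation=2))
E
```

```text
clock: 1.77
tcp_pos: [0.4798, 0.016, 0.0606]
eef_rot: [-3.116, -0.387, 0.009]
contact_force: [-0.2, 0.2, -0.2]
gripper_width: 0.0854
grip_force: 0.0
clock: 2.18
tcp_pos: [0.4824, 0.0155, 0.0652]
eef_rot: [3.117, 0.386, 0.002]
contact_force: [-0.2, 0.5, 0.0]
gripper_width: 0.0364
grip_force: 0.0
```

```bash
python3 -m pendant '[[0,0,0,0,0,0,0.3],[0,0,0,0,0,0,0.4],[0,0,0,0,0,0,0.5],[0,0,0,0,0,0,0.5],[0,0,0,0,0,0,0.5]]' 40
```

```text
clock: 2.65
tcp_pos: [0.4823, 0.0156, 0.0649]
eef_rot: [3.118, 0.387, 0.001]
contact_force: [-1.0, 0.6, 8.4]
gripper_width: 0.0296
grip_force: 38.8
```

View pics/k1.png

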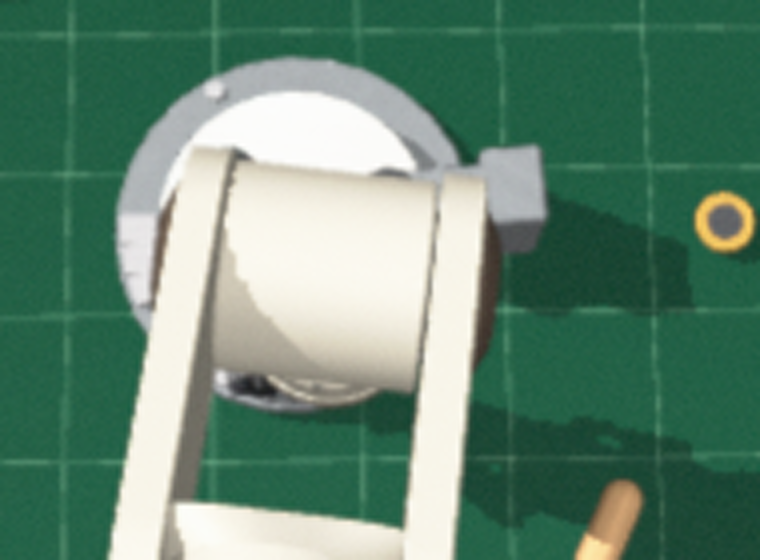

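The arm hides the knob in this picture, but the grip has stopped on something at 29.6 mm. Next I lift and feel for the spring.

```bash
python3 -m pendant '[[0,0,0,0,0,0.003,0.5],[0,0,0,0,0,0.006,0.5],[0,0,0,0,0,0.009,0.5],[0,0,0,0,0,0.012,0.5],[0,0,0,0,0,0.0125,0.5]]' 60
python3 -c "
from h import *
s=sense();print(s['contact_force'],s['ft_torque'],s['tcp_pos'],s['gripper_width'])
c=grab('side'); cv2.imwrite('pics/k2.png',cv2.resize(c['img'][130:250,190:330,::-1],None,fx=5,fy=5,interpolation=2))"
```

```text
clock: 3.07
tcp_pos: [0.482, 0.0156, 0.0771]
eef_rot: [-3.118, -0.387, -0.0]
contact_force: [4.1, -0.2, -9.1]
gripper_width: 0.0285
grip_force: 59.7
[ 4.07239419 -0.23742938 -9.09092602] [-0.02773525 -0.57693826 -0.01612048] [0.48203955 0.01561408 0.07712054] 0.028547301817464975
```

View pics/k2.png

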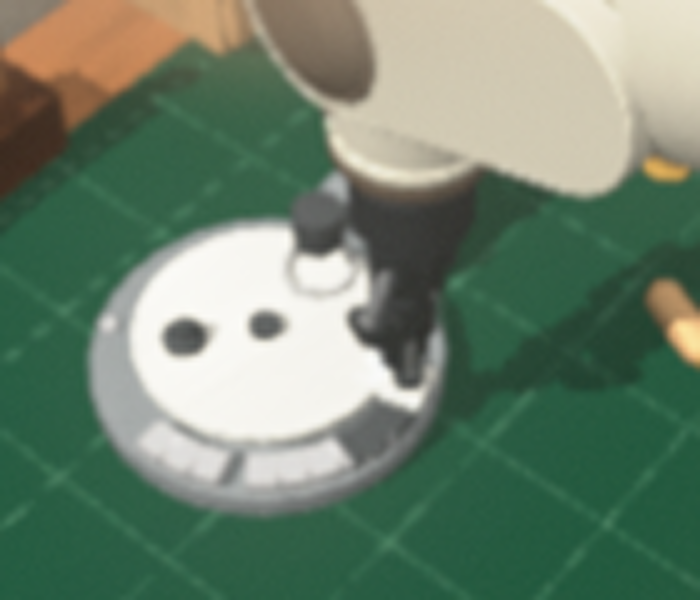

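The side view shows the fingers around the knob at (405,340), and the force of -9 N matches the spring at 12 mm of lift. I'll work out the arc shifts for the turn.

```bash
python3 - <<'E'
import numpy as np
a0=np.radians(195); r=.105
p=lambda t:r*np.array([np.cos(a0-t),np.sin(a0-t)])
for st in [0,.3,.6,.9]:
    print(st,[(round(d,2),*np.round(p(st+d)-p(st),4)) for d in (.06,.12,.18,.24,.3)])
E
python3 -m pendant '[[0,0,-0.06,-0.0015,0.0062,0,0.5],[0,0,-0.12,-0.0026,0.0124,0,0.5],[0,0,-0.12,-0.0026,0.0124,0,0.5]]'
```

```text
0 [(0.06, np.float64(-0.0014), np.float64(0.0061)), (0.12, np.float64(-0.0025), np.float64(0.0123)), (0.18, np.float64(-0.0032), np.float64(0.0186)), (0.24, np.float64(-0.0036), np.float64(0.0249)), (0.3, np.float64(-0.0035), np.float64(0.0312))]
0.3 [(0.06, np.float64(0.0004), np.float64(0.0063)), (0.12, np.float64(0.0012), np.float64(0.0125)), (0.18, np.float64(0.0024), np.float64(0.0187)), (0.24, np.float64(0.004), np.float64(0.0248)), (0.3, np.float64(0.0059), np.float64(0.0308))]
0.6 [(0.06, np.float64(0.0023), np.float64(0.0059)), (0.12, np.float64(0.0049), np.float64(0.0116)), (0.18, np.float64(0.0078), np.float64(0.0172)), (0.24, np.float64(0.0111), np.float64(0.0225)), (0.3, np.float64(0.0147), np.float64(0.0277))]
0.9 [(0.06, np.float64(0.0039), np.float64(0.0049)), (0.12, np.float64(0.0081), np.float64(0.0096)), (0.18, np.float64(0.0126), np.float64(0.0141)), (0.24, np.float64(0.0173), np.float64(0.0183)), (0.3, np.float64(0.0223), np.float64(0.0221))]
clock: 3.37
tcp_pos: [0.4793, 0.0287, 0.0766]
eef_rot: [-3.135, -0.193, -0.0]
contact_force: [5.3, 0.9, -8.4]
gripper_width: 0.0288
grip_force: 59.8
```

```bash
python3 -m pendant '[[0,0,-0.06,-0.0003,0.0063,0,0.5],[0,0,-0.12,-0.0006,0.0126,0,0.5],[0,0,-0.18,-0.0004,0.0189,0,0.5],[0,0,-0.24,0.0002,0.0252,0,0.5],[0,0,-0.24,0.0002,0.0252,0,0.5]]'
python3 -m pendant '[[0,0,-0.06,0.0008,0.0062,0,0.5],[0,0,-0.12,0.002,0.0124,0,0.5],[0,0,-0.18,0.0036,0.0185,0,0.5],[0,0,-0.24,0.0055,0.0245,0,0.5],[0,0,-0.24,0.0055,0.0245,0,0.5]]'
```

```text
clock: 3.78
tcp_pos: [0.4791, 0.0539, 0.0764]
eef_rot: [-3.136, 0.182, 0.002]
contact_force: [0.5, -0.3, -8.8]
gripper_width: 0.0286
grip_force: 59.9
clock: 4.2
tcp_pos: [0.4846, 0.0782, 0.0763]
eef_rot: [-3.093, 0.553, 0.002]
contact_force: [-2.4, 1.5, -9.0]
gripper_width: 0.0289
grip_force: 60.1
```

```bash
python3 -m pendant '[[0,0,-0.06,0.0023,0.0059,0,0.5],[0,0,-0.12,0.0049,0.0116,0,0.5],[0,0,-0.18,0.0078,0.0172,0,0.5],[0,0,-0.24,0.0111,0.0225,0,0.5],[0,0,-0.3,0.0147,0.0277,0,0.5]]'
python3 -m pendant '[[0,0,-0.06,0.0039,0.0049,0,0.5],[0,0,-0.12,0.0081,0.0096,0,0.5],[0,0,-0.18,0.0126,0.0141,0,0.5],[0,0,-0.22,0.0157,0.017,0,0.5],[0,0,-0.22,0.0157,0.017,0,0.5]]'
```

```text
clock: 4.62
tcp_pos: [0.4991, 0.1053, 0.0763]
eef_rot: [2.976, -1.006, -0.003]
contact_force: [-3.2, 2.2, -8.5]
gripper_width: 0.0287
grip_force: 60.1
clock: 5.03
tcp_pos: [0.5151, 0.1226, 0.0762]
eef_rot: [2.848, -1.326, -0.003]
contact_force: [-4.4, 3.9, -9.0]
gripper_width: 0.0291
grip_force: 60.2
```

```bash
cat > chk.py <<'E'
import sys; from workcell import *
import numpy as np
sys.exit(int(np.hypot(*sense()['contact_force'][:2])>10))
E
python3 -m pendant '[[0,0,0,0,0,-0.002,0.2],[0,0,0,0,0,-0.005,0.2],[0,0,0,0,0,-0.008,0.2],[0,0,0,0,0,-0.008,0.2]]'
python3 -m pendant '[[0,0,-0.02,0.0015,0.0014,0,0.2],[0,0,-0.04,0.0031,0.0027,0,0.2],[0,0,-0.06,0.0047,0.004,0,0.2],[0,0,-0.08,0.0063,0.0053,0,0.2]]'
python3 chk.py && python3 -m pendant '[[0,0,-0.01,0.0008,0.0006,0,0.2],[0,0,-0.02,0.0017,0.0013,0,0.2],[0,0,-0.03,0.0025,0.0019,0,0.2],[0,0,-0.03,0.0025,0.0019,0,0.2]]'
```

```text
clock: 5.37
tcp_pos: [0.5154, 0.1221, 0.0684]
eef_rot: [2.847, -1.327, -0.0]
contact_force: [0.1, -1.0, -0.7]
gripper_width: 0.0345
grip_force: 0.0
clock: 5.7
tcp_pos: [0.5219, 0.1276, 0.0687]
eef_rot: [2.79, -1.444, 0.0]
contact_force: [-1.4, -4.4, -1.2]
gripper_width: 0.0344
grip_force: 2.2
clock: 6.03
tcp_pos: [0.5245, 0.1296, 0.0688]
eef_rot: [2.769, -1.484, 0.0]
contact_force: [-1.5, -2.7, -0.5]
gripper_width: 0.0343
grip_force: 1.5
```

```bash
python3 chk.py && python3 -m pendant '[[0,0,-0.006,0.0005,0.0004,0,0.2],[0,0,-0.012,0.001,0.0007,0,0.2],[0,0,-0.018,0.0016,0.0011,0,0.2],[0,0,-0.024,0.0021,0.0014,0,0.2]]'
python3 chk.py && python3 -m pendant '[[0,0,-0.006,0.0005,0.0004,0,0.2],[0,0,-0.012,0.001,0.0007,0,0.2],[0,0,-0.018,0.0016,0.001,0,0.2],[0,0,-0.024,0.0021,0.0013,0,0.2]]'
python3 chk.py && python3 -m pendant '[[0,0,-0.006,0.0005,0.0003,0,0.2],[0,0,-0.012,0.0011,0.0006,0,0.2],[0,0,-0.018,0.0016,0.0009,0,0.2],[0,0,-0.024,0.0022,0.0012,0,0.2]]'
python3 chk.py && python3 -m pendant '[[0,0,-0.006,0.0006,0.0003,0,0.2],[0,0,-0.012,0.0011,0.0006,0,0.2],[0,0,-0.018,0.0017,0.0009,0,0.2],[0,0,-0.024,0.0022,0.0012,0,0.2]]'
```

```text
clock: 6.37
tcp_pos: [0.5264, 0.131, 0.0687]
eef_rot: [2.751, -1.517, -0.0]
contact_force: [-1.6, -4.5, -2.0]
gripper_width: 0.0342
grip_force: 2.1
clock: 6.7
tcp_pos: [0.5285, 0.1324, 0.0687]
eef_rot: [-2.733, 1.55, 0.0]
contact_force: [-2.7, -2.3, -2.8]
gripper_width: 0.0342
grip_force: 1.9
clock: 7.03
tcp_pos: [0.531, 0.1337, 0.069]
eef_rot: [-2.713, 1.582, -0.001]
contact_force: [-2.5, -1.3, 0.2]
gripper_width: 0.034
grip_force: 0.6
clock: 7.37
tcp_pos: [0.533, 0.1348, 0.0688]
eef_rot: [-2.695, 1.615, -0.0]
contact_force: [-2.1, -0.1, 0.2]
gripper_width: 0.0341
grip_force: 0.7
```

```bash
for i in 1; do python3 chk.py && python3 -m pendant '[[0,0,-0.006,0.0006,0.0003,0,0.2],[0,0,-0.012,0.0011,0.0006,0,0.2],[0,0,-0.018,0.0017,0.0009,0,0.2],[0,0,-0.024,0.0022,0.0011,0,0.2]]'; done
python3 chk.py && python3 -m pendant '[[0,0,-0.006,0.0006,0.0003,0,0.2],[0,0,-0.012,0.0011,0.0006,0,0.2],[0,0,-0.018,0.0017,0.0008,0,0.2],[0,0,-0.024,0.0022,0.0011,0,0.2]]'
python3 -c "
from h import *
s=sense();print(s['contact_force'],s['ft_torque'],s['tcp_pos'],s['gripper_width'])
c=grab('side'); cv2.imwrite('pics/k3.png',cv2.resize(c['img'][130:250,190:330,::-1],None,fx=5,fy=5,interpolation=2))"
```

```text
clock: 7.7
tcp_pos: [0.5342, 0.1352, 0.0686]
eef_rot: [2.673, -1.646, -0.002]
contact_force: [-13.1, -8.8, 6.6]
gripper_width: 0.0342
grip_force: 7.9
[-13.14570679  -8.80787581   6.58585303] [-1.23822093  2.10489145  0.01376546] [0.53420249 0.13524219 0.06863897] 0.03423312485257366
```

View pics/k3.png

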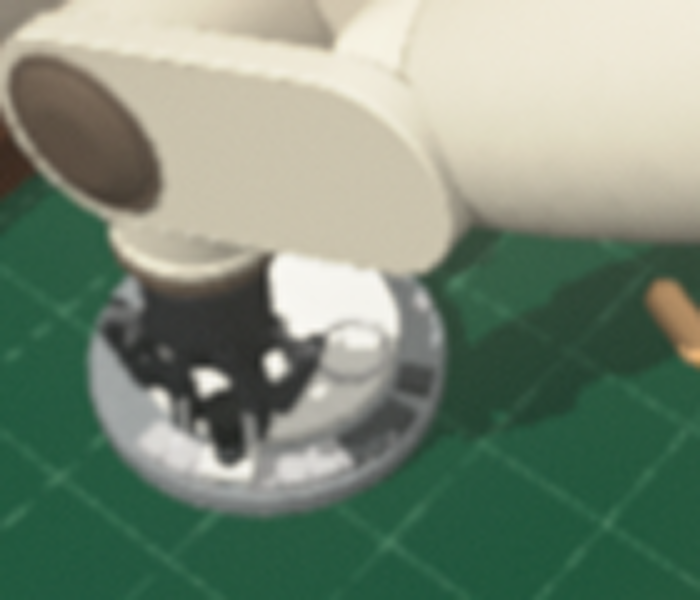

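The force jumped to about 16 N, so the plunger has caught in a notch at about 1.33 rad. In the view the hand sits over the knob at (225,445), and the nest has moved out to (350,360). I'll relieve the push, release, rise, and move toward the rosette so I can check the knob height.

```bash
python3 -m pendant '[[0,0,0,-0.001,-0.0005,0,0.2],[0,0,0,-0.002,-0.001,0,0.2],[0,0,0,-0.002,-0.001,0,0],[0,0,0,-0.002,-0.001,0,-0.4],[0,0,0,-0.002,-0.001,0,-0.4]]'
python3 -m pendant '[[0,0,0,0,0,0.03,-0.4],[0,0,0,0,0,0.07,-0.4],[0,0,0,0,0,0.11,-0.4],[0,0,0,0,0,0.15,-0.4],[0,0,0,-0.005,-0.035,0.15,-0.4]]'
python3 -m pendant '[[0,0,0.06,-0.006,-0.039,0,-0.4],[0,0,0.12,-0.012,-0.078,0,-0.4],[0,0,0.18,-0.018,-0.117,0,-0.4],[0,0,0.24,-0.024,-0.156,0,-0.4],[0,0,0.3,-0.03,-0.195,0,-0.4]]'
python3 -m pendant '[[0,0,0.06,-0.004,-0.039,0,-0.4],[0,0,0.12,-0.008,-0.078,0,-0.4],[0,0,0.18,-0.012,-0.117,0,-0.4],[0,0,0.24,-0.014,-0.156,0,-0.4],[0,0,0.3,-0.014,-0.195,0,-0.4]]'
cat > m2.py <<'E'
from h import *
np.set_printoptions(precision=4,suppress=True)
C={n:grab(n) for n in('top','side')}
for n in C: np.savez(n+'1.npz',**C[n])
px={}
for n,c in C.items():
    hsv=cv2.cvtColor(c['img'],cv2.COLOR_RGB2HSV).astype(int);H,s,V=hsv[...,0],hsv[...,1],hsv[...,2]; W=cloud(c)
    for k,P in dict(knob=(.53,.133,.09),ros=(.483,-.299,.01)).items():
        q=proj(c,P); m=(V<80)&(s<110) if k=='knob' else (H>14)&(H<32)&(s>120)&(V>90)
        vv,uu=np.mgrid[:384,:512]; b=m&(np.hypot(uu-q[0],vv-q[1])<14)
        if b.sum()<5: print(n,k,'none');continue
        z=W[b][:,2]; hi=b&(W[...,2]>np.percentile(z,95)-.004)
        px[n,k]=np.array([uu[b].mean(),vv[b].mean()])
        print(n,k,b.sum(),'z95',np.percentile(z,95),'top',np.median(W[hi],0))
for k in('knob','ros'):
    if ('top',k) in px and ('side',k) in px: print(k,cross(C['top'],px['top',k],C['side'],px['side',k]))
a=cv2.resize(C['top']['img'][110:240,180:330,::-1],None,fx=2.6,fy=2.6,interpolation=2);b=cv2.resize(C['side']['img'][120:250,190:340,::-1],None,fx=2.6,fy=2.6,interpolation=2)
cv2.imwrite('pics/k4.png',np.hstack([a,b]))
E
python3 m2.py
```

```text
clock: 8.17
tcp_pos: [0.5333, 0.1349, 0.0688]
eef_rot: [-2.675, 1.646, -0.001]
contact_force: [0.2, -0.0, 0.4]
gripper_width: 0.0596
grip_force: 0.0
clock: 8.58
tcp_pos: [0.5306, 0.1031, 0.2268]
eef_rot: [-2.672, 1.638, -0.013]
contact_force: [1.8, 0.3, 0.6]
gripper_width: 0.0597
grip_force: 0.0
clock: 9.0
tcp_pos: [0.4976, -0.0969, 0.219]
eef_rot: [-2.893, 1.223, -0.001]
contact_force: [0.9, 0.1, -0.7]
gripper_width: 0.0598
grip_force: 0.0
clock: 9.42
tcp_pos: [0.4835, -0.2922, 0.219]
eef_rot: [3.044, -0.778, 0.001]
contact_force: [0.8, 0.2, 0.5]
gripper_width: 0.0596
grip_force: 0.0
top knob 104 z95 0.10054590557087188 top [0.5334 0.1345 0.0983]
top ros 84 z95 0.021140445279224894 top [ 0.4807 -0.3006  0.019 ]
side knob 71 z95 0.09830731744966498 top [0.5286 0.1373 0.0963]
side ros 71 z95 0.018851858843996316 top [ 0.4819 -0.2948  0.0173]
knob (array([0.5354, 0.134 , 0.0774]), np.float64(0.005400283819359158))
ros (array([ 0.4864, -0.3092, -0.0087]), np.float64(0.0011948767772522008))
```

View pics/k4.png

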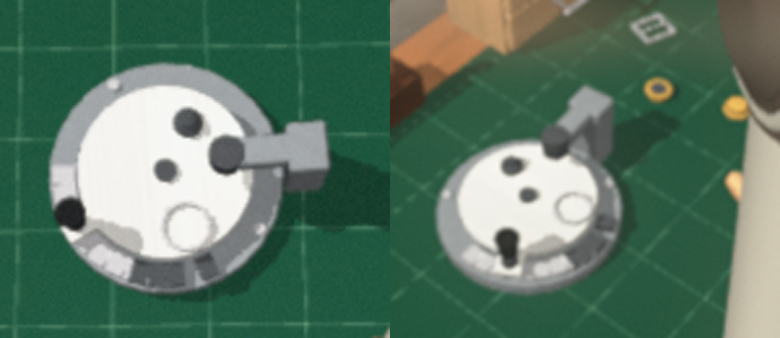

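The knob is black at (70,213) in the left half and stands at the same height as when it started, so the plunger is home. The head is now clear, and the empty nest collar is at (188,228) on the left and (574,208) on the right. I'll measure the nest now.

```bash
cat > m3.py <<'E'
from h import *
np.set_printoptions(precision=4,suppress=True)
box={'top':((188/2.6+180,228/2.6+110),14),'side':((184/2.6+190,208/2.6+120),12)}
out=[];P2=[]
for n,((u,v),w) in box.items():
    c=dict(np.load(n+'1.npz'));c['k1']=float(c['k1']);W=cloud(c)
    u0,v0=int(u)-w,int(v)-w; S=8
    g=cv2.resize(cv2.cvtColor(c['img'],cv2.COLOR_RGB2GRAY)[v0:v0+2*w+1,u0:u0+2*w+1],None,fx=S,fy=S,interpolation=cv2.INTER_CUBIC)
    cl=cv2.createCLAHE(4,(2,2)).apply(g)
    bh=cv2.morphologyEx(g,cv2.MORPH_BLACKHAT,cv2.getStructuringElement(cv2.MORPH_ELLIPSE,(41,41)))
    m=(bh>max(6,0.35*bh.max())).astype(np.uint8)
    k,l,st,ce=cv2.connectedComponentsWithStats(m); i=1+np.argmax(st[1:,4])
    pts=np.argwhere(l==i)[:,::-1].astype(np.float32)
    (ex,ey),ax,an=cv2.fitEllipse(cv2.convexHull(pts)); uv=np.array([u0+(ex+.5)/S-.5,v0+(ey+.5)/S-.5])
    P2.append((c,uv)); print(n,uv,np.array(ax)/S,onplane(c,*uv,.050),st[i])
    o=cv2.cvtColor(g,cv2.COLOR_GRAY2BGR); cv2.ellipse(o,((ex,ey),ax,an),(0,0,255),1); out.append(cv2.resize(np.hstack([o,cv2.merge([m*255]*3)]),(460,230)))
print(cross(*P2[0],*P2[1])); cv2.imwrite('pics/n.png',np.vstack(out))
E
python3 m3.py
```

```text
top [250.8946 196.1697] [17.3409 18.0744] [0.5301 0.0217 0.05  ] [  36   39  123  126 3352]
side [260.22   199.6168] [13.3037 15.5907] [0.5226 0.0229 0.05  ] [  39   45  117  107 3853]
(array([0.5286, 0.0204, 0.0438]), np.float64(0.005928864182216185))
```

View pics/n.png

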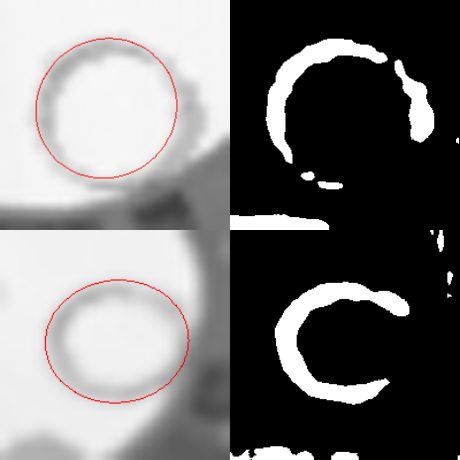

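The ring fit in the upper view misses its right side, where there is shadow. I'll refine it with radial edge samples, using the disc edge for the pivot and the collar for the nest.

```bash
cat > m4.py <<'E'
from h import *
from scipy.optimize import least_squares
np.set_printoptions(precision=4,suppress=True)
def fit(c,cen,z,r0,dr,mode):
    g=cv2.cvtColor(c['img'],cv2.COLOR_RGB2GRAY).astype(np.float32)
    cen=np.array(cen,float)
    for it in range(4):
        A=np.radians(np.arange(0,360,5));R=np.arange(r0-dr,r0+dr,.0003);pts=[];ang=[]
        for a in A:
            uv=np.array([proj(c,[cen[0]+r*np.cos(a),cen[1]+r*np.sin(a),z]) for r in R],np.float32)
            p=cv2.remap(g,uv[:,:1],uv[:,1:],cv2.INTER_LINEAR)[:,0]
            if mode=='dark':
                w=np.clip(np.percentile(p,80)-p-4,0,None)
                if w.max()<8: continue
                r=(w*R).sum()/w.sum()
            else:
                d=-np.gradient(cv2.GaussianBlur(p[:,None],(1,9),0)[:,0]); i=d.argmax()
                if d[i]<1.0: continue
                r=R[i]
            pts.append(cen+r*np.array([np.cos(a),np.sin(a)]));ang.append(a)
        pts=np.array(pts)
        s=least_squares(lambda q:np.hypot(*(pts-q[:2]).T)-q[2],[*cen,r0],loss='soft_l1',f_scale=.0005)
        cen=s.x[:2]
    res=np.hypot(*(pts-cen).T)-s.x[2]
    return s.x,len(pts),np.median(abs(res)),np.round(1000*res[::4],1)
for n in('top','side'):
    for f in '01':
        c=dict(np.load(n+f+'.npz'));c['k1']=float(c['k1'])
        print(n,f,'disc',*fit(c,(.585,.042),.044,.090,.008,'edge')[:3])
        print(n,f,'base',*fit(c,(.585,.042),.020,.122,.008,'edge')[:3])
    print(n,'nest',*fit(c,(.527,.020),.050,.024,.009,'dark'))
E
python3 m4.py
```

```text
top 0 disc [0.5883 0.0423 0.09  ] 68 0.00038913272359613477
top 0 base [0.588  0.0425 0.1215] 69 0.0003592125218569997
top 1 disc [0.5882 0.0424 0.09  ] 68 0.0004153142028586257
top 1 base [0.5877 0.0425 0.1216] 68 0.00041302226385740715
top nest [0.5219 0.0168 0.0272] 72 0.0015587389175981924 [ 1.6  1.5  1.7  0.3 -1.6 -3.1 -4.6 -3.3  1.2  0.5 -0.   0.3  1.3 -1.8
 -3.4 -1.7 -1.5 -0.2]
side 0 disc [0.5838 0.0439 0.0906] 69 0.0007996189489750533
side 0 base [0.5825 0.0445 0.1222] 65 0.0017084626722336377
side 1 disc [0.5838 0.0436 0.0905] 67 0.0008927423143820223
side 1 base [0.5821 0.0445 0.1225] 66 0.0014142945238371854
side nest [0.5171 0.0201 0.0268] 72 0.001369790834931224 [ 1.4  1.5  0.9 -0.1 -0.1 -2.  -3.8 -5.4  2.3  0.8  0.1 -0.1  1.6  0.1
 -5.1 -4.2 -1.8  0.3]
```

```bash
python3 -m pendant '[[0,0,-0.1,0.001,-0.003,-0.03,-0.4],[0,0,-0.22,0.001,-0.007,-0.06,-0.4],[0,0,-0.34,0.001,-0.007,-0.09,-0.4],[0,0,-0.46,0.001,-0.007,-0.12,-0.4],[0,0,-0.58,0.001,-0.007,-0.15,-0.4]]'
python3 -m pendant '[[0,0,-0.1,0,0,-0.02,-0.4],[0,0,-0.14,0,0,-0.04,-0.4],[0,0,-0.14,0,0,-0.055,-0.4],[0,0,-0.14,0,0,-0.06,-0.4],[0,0,-0.14,0,0,-0.06,-0.4]]'
```

```text
clock: 9.93
tcp_pos: [0.4851, -0.2968, 0.0675]
eef_rot: [-2.687, 1.628, -0.001]
contact_force: [0.5, -1.1, -0.4]
gripper_width: 0.0597
grip_force: 0.0
clock: 10.35
tcp_pos: [0.4847, -0.2965, 0.0077]
eef_rot: [-2.572, 1.803, 0.003]
contact_force: [-0.3, -0.4, 1.3]
gripper_width: 0.0598
grip_force: 0.0
```

```bash
python3 -m pendant '[[0,0,0,0,-0.0025,-0.0015,0],[0,0,0,0,-0.0025,-0.0015,0.15],[0,0,0,0,-0.0025,-0.0015,0.3],[0,0,0,0,-0.0025,-0.0015,0.4],[0,0,0,0,-0.0025,-0.0015,0.4]]' 20
python3 -c "
from h import *
s=sense();print(s['tcp_pos'],s['gripper_width'],s['grip_force'],s['contact_force'])"
python3 -m pendant '[[0,0,0,0,0,0,0],[0,0,0,0,0,0,-0.2],[0,0,0,0,0,0,-0.2],[0,0,0,0,0,0.02,-0.2],[0,0,0,0,0,0.035,-0.2]]'
python3 -m pendant '[[0,0,0.12,0,0,0,-0.2],[0,0,0.24,0,0,0,-0.2],[0,0,0.36,0,0,0,-0.2],[0,0,0.48,0,0,0,-0.2],[0,0,0.6,0,0,0,-0.2]]'
python3 -m pendant '[[0,0,0.12,0,0,0,-0.2],[0,0,0.24,0,0,0,-0.2],[0,0,0.36,0,0,0,-0.2],[0,0,0.48,0,0,0,-0.2],[0,0,0.6,0,0,0,-0.2]]'
python3 -m pendant '[[0,0,0.12,0,0,0,-0.2],[0,0,0.24,0,0,0,-0.2],[0,0,0.36,0,0,-0.015,-0.2],[0,0,0.37,0,0,-0.03,-0.2],[0,0,0.37,0,0,-0.035,-0.2]]'
python3 -m pendant '[[0,0,0,0,0,0,0],[0,0,0,0,0,0,0.15],[0,0,0,0,0,0,0.3],[0,0,0,0,0,0,0.4],[0,0,0,0,0,0,0.4]]' 20
python3 -c "
from h import *
s=sense();print(s['tcp_pos'],s['gripper_width'],s['grip_force'],s['contact_force'])"
```

```text
clock: 10.77
tcp_pos: [0.4855, -0.3001, 0.0084]
eef_rot: [2.572, -1.804, 0.003]
contact_force: [-1.8, -0.8, 5.3]
gripper_width: 0.0282
grip_force: 19.5
[ 0.48551296 -0.30014104  0.00839934] 0.028182099179129075 19.512432385236025 [-1.8017726  -0.78708668  5.32553508]
clock: 11.18
tcp_pos: [0.4848, -0.2995, 0.0426]
eef_rot: [-2.572, 1.804, 0.002]
contact_force: [0.6, -0.3, 2.3]
gripper_width: 0.0515
grip_force: 0.0
clock: 11.6
tcp_pos: [0.4851, -0.2997, 0.0423]
eef_rot: [-2.993, 0.954, -0.0]
contact_force: [0.5, -0.4, -0.4]
gripper_width: 0.0514
grip_force: 0.0
clock: 12.02
tcp_pos: [0.4851, -0.2997, 0.0423]
eef_rot: [-3.141, 0.027, -0.0]
contact_force: [-0.4, -0.1, -0.2]
gripper_width: 0.0514
grip_force: 0.0
clock: 12.43
tcp_pos: [0.4844, -0.2991, 0.0055]
eef_rot: [-3.093, -0.543, 0.002]
contact_force: [-1.5, 0.7, -0.4]
gripper_width: 0.0511
grip_force: 0.0
clock: 12.85
tcp_pos: [0.4855, -0.3, 0.0082]
eef_rot: [3.094, 0.541, 0.001]
contact_force: [-0.6, 0.9, 7.3]
gripper_width: 0.0283
grip_force: 20.1
[ 0.48545738 -0.29998857  0.00817594] 0.028308125265460525 20.07140321773477 [-0.58898097  0.91517827  7.29363443]
```

```bash
python3 -m pendant '[[0,0,0,0,0,0,0],[0,0,0,0,0,0,-0.2],[0,0,0,0,0,0,-0.2],[0,0,0,0,0,0.03,-0.2],[0,0,0,-0.01,-0.01,0.06,-0.2]]'
python3 -m pendant '[[0,0,0,-0.02,-0.02,0.025,-0.2],[0,0,0,-0.04,-0.04,0.05,-0.2],[0,0,0,-0.065,-0.065,0.07,-0.2],[0,0,0,-0.09,-0.09,0.09,-0.2],[0,0,0,-0.115,-0.115,0.1,-0.2]]'
python3 -m pendant '[[0,0,0,-0.025,-0.025,0.015,-0.2],[0,0,0,-0.05,-0.05,0.03,-0.2],[0,0,0,-0.075,-0.075,0.05,-0.2],[0,0,0,-0.1,-0.1,0.05,-0.2],[0,0,0,-0.1,-0.1,0.05,-0.2]]'
cat > m5.py <<'E'
from h import *
np.set_printoptions(precision=4,suppress=True)
uvs=[]
for n in('top','side'):
    c=grab(n); np.savez(n+'2.npz',**c); W=cloud(c)
    hsv=cv2.cvtColor(c['img'],cv2.COLOR_RGB2HSV).astype(int);H,s,V=hsv[...,0],hsv[...,1],hsv[...,2]
    for f,cc in (('old',dict(np.load(n+'0.npz'))),('new',c)):
        cc['k1']=float(cc['k1']);hsv=cv2.cvtColor(cc['img'],cv2.COLOR_RGB2HSV).astype(int);H,s,V=hsv[...,0],hsv[...,1],hsv[...,2]
        q=proj(cc,(.484,-.3,.008)); vv,uu=np.mgrid[:384,:512]; b=(H>14)&(H<32)&(s>110)&(V>80)&(np.hypot(uu-q[0],vv-q[1])<13)
        uv=np.array([uu[b].mean(),vv[b].mean()])
        Wc=cloud(cc)[b]; hi=Wc[Wc[:,2]>np.percentile(Wc[:,2],95)-.004]
        # rim+boss outline from rays onto mid height
        print(n,f,b.sum(),uv,'ray z=.006',onplane(cc,*uv,.006)[:2],'range top',np.median(hi,0))
    print('nest box ring',n)
    uvs.append((c,uv))
print(cross(*uvs[0],*uvs[1]))
g=[cv2.resize(np.load(n+'2.npz')['img'][a:a+34,b:b+44,::-1],None,fx=9,fy=9,interpolation=2) for n,a,b in(('top',181,230),('side',182,240))]
cv2.imwrite('pics/n2.png',np.hstack(g))
E
python3 m5.py
```

```text
clock: 13.27
tcp_pos: [0.4751, -0.308, 0.0666]
eef_rot: [-3.091, -0.543, 0.003]
contact_force: [1.0, -0.4, 0.9]
gripper_width: 0.0513
grip_force: 0.0
clock: 13.68
tcp_pos: [0.3592, -0.426, 0.17]
eef_rot: [3.092, 0.542, 0.002]
contact_force: [1.0, -1.3, 0.5]
gripper_width: 0.0512
grip_force: 0.0
clock: 14.1
tcp_pos: [0.2561, -0.5285, 0.218]
eef_rot: [3.094, 0.536, -0.002]
contact_force: [0.2, -0.6, -1.6]
gripper_width: 0.0512
grip_force: 0.0
top old 179 [370.1732 214.648 ] ray z=.006 [ 0.4832 -0.2989] range top [ 0.486  -0.2991  0.0177]
top new 176 [370.6534 212.8011] ray z=.006 [ 0.4882 -0.3004] range top [ 0.4881 -0.3007  0.0181]
nest box ring top
side old 78 [322.8077 161.2051] ray z=.006 [ 0.4801 -0.2966] range top [ 0.4823 -0.2988  0.0163]
side new 80 [321.975 160.35 ] ray z=.006 [ 0.4851 -0.2984] range top [ 0.4841 -0.2976  0.0171]
nest box ring side
(array([ 0.4879, -0.3018,  0.0017]), np.float64(0.001971239038322567))
```

View pics/n2.png

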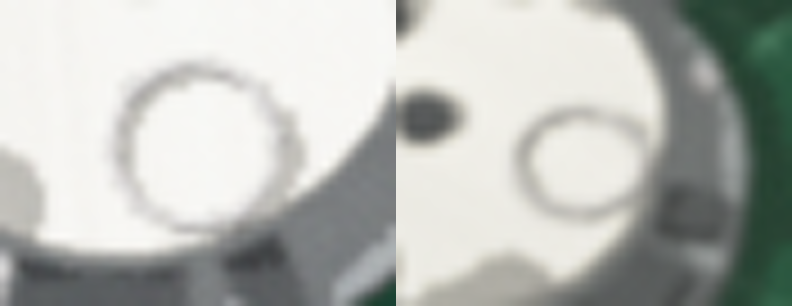

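With the rosette squeeze-centred at (0.4855, -0.300), the camera biases are top (+2.7, -0.5) mm and side (-1, +2) mm. In the crop the collar rings centre on (204,153) and (583,162). After correcting for bias, the pivot is about (0.585, 0.0425) and the nest about (0.5265, 0.0207). Next I grasp the rosette.

```bash
python3 -m pendant '[[0,0,0,0.025,0.025,-0.005,-0.2],[0,0,0,0.05,0.05,-0.01,-0.2],[0,0,0,0.075,0.075,-0.025,-0.2],[0,0,0,0.1,0.1,-0.04,-0.2],[0,0,0,0.125,0.125,-0.05,-0.2]]'
python3 -m pendant '[[0,0,0,0.025,0.025,-0.02,-0.2],[0,0,0,0.05,0.05,-0.04,-0.2],[0,0,0,0.075,0.075,-0.06,-0.2],[0,0,0,0.1,0.1,-0.08,-0.2],[0,0,0,0.104,0.104,-0.1,-0.2]]'
python3 -m pendant '[[0,0,0,0,0,-0.02,-0.2],[0,0,0,0,0,-0.035,-0.2],[0,0,0,0,0,-0.035,-0.2]]'
```

```text
clock: 14.62
tcp_pos: [0.3864, -0.397, 0.1658]
eef_rot: [-3.093, -0.543, 0.001]
contact_force: [-0.3, 0.2, -0.2]
gripper_width: 0.0507
grip_force: 0.0
clock: 15.03
tcp_pos: [0.4922, -0.2908, 0.0663]
eef_rot: [-3.092, -0.548, -0.002]
contact_force: [1.0, 1.0, 1.0]
gripper_width: 0.0511
grip_force: 0.0
clock: 15.28
tcp_pos: [0.4883, -0.2932, 0.0291]
eef_rot: [-3.09, -0.544, 0.005]
contact_force: [0.2, 0.1, -0.8]
gripper_width: 0.0514
grip_force: 0.0
```

```bash
python3 -m pendant '[[0,0,0,-0.003,-0.0066,0,-0.2],[0,0,0,-0.003,-0.0066,-0.01,-0.2],[0,0,0,-0.003,-0.0066,-0.015,-0.2],[0,0,0,-0.003,-0.0066,-0.015,-0.2],[0,0,0,-0.003,-0.0066,-0.015,-0.2]]'
```

```text
clock: 15.7
tcp_pos: [0.486, -0.3024, 0.0173]
eef_rot: [-3.094, -0.542, 0.0]
contact_force: [0.5, 0.2, -0.4]
gripper_width: 0.0512
grip_force: 0.0
```

```bash
python3 -m pendant '[[0,0,0,-0.0006,0.0025,-0.006,-0.2],[0,0,0,-0.0006,0.0025,-0.0128,-0.2],[0,0,0,-0.0006,0.0025,-0.0128,-0.2]]'
python3 -m pendant '[[0,0,0,0,0,0,0.1],[0,0,0,0,0,0,0.3],[0,0,0,0,0,0,0.4],[0,0,0,0,0,0,0.4],[0,0,0,0,0,0,0.4]]' 35
python3 -m pendant '[[0,0,0,0,0,0.01,0.4],[0,0,0,0,0,0.03,0.4],[0,0,0,0,0,0.06,0.4],[0,0,0,0,0,0.09,0.4],[0,0,0,0,0,0.09,0.4]]'
```

```text
clock: 15.95
tcp_pos: [0.485, -0.2992, 0.0031]
eef_rot: [-3.093, -0.542, 0.002]
contact_force: [-0.0, 0.2, -1.1]
gripper_width: 0.0514
grip_force: 0.0
clock: 16.37
tcp_pos: [0.4857, -0.2999, 0.0047]
eef_rot: [3.094, 0.542, 0.001]
contact_force: [-0.4, 0.0, 1.3]
gripper_width: 0.0282
grip_force: 34.7
clock: 16.78
tcp_pos: [0.4873, -0.3013, 0.101]
eef_rot: [3.089, 0.541, 0.008]
contact_force: [0.7, -0.2, 0.1]
gripper_width: 0.0275
grip_force: 34.5
```

```bash
python3 -m pendant '[[0,0,0,0.005,0.03,0,0.4],[0,0,0,0.009,0.07,0,0.4],[0,0,0,0.014,0.11,0,0.4],[0,0,0,0.018,0.145,0,0.4],[0,0,0,0.023,0.18,0,0.4]]'
python3 -m pendant '[[0,0,0,0.005,0.035,0,0.4],[0,0,0,0.009,0.07,0,0.4],[0,0,0,0.014,0.11,0,0.4],[0,0,0,0.017,0.135,0,0.4],[0,0,0,0.018,0.141,0,0.4]]'
python3 -m pendant '[[0,0,0,0,0,-0.01,0.4],[0,0,0,0,0,-0.02,0.4],[0,0,0,0,0,-0.02,0.4]]'
```

```text
clock: 17.2
tcp_pos: [0.5083, -0.1181, 0.0952]
eef_rot: [3.094, 0.542, 0.001]
contact_force: [1.3, 0.4, -1.1]
gripper_width: 0.0282
grip_force: 34.5
clock: 17.62
tcp_pos: [0.5266, 0.0248, 0.0952]
eef_rot: [-3.093, -0.546, -0.001]
contact_force: [0.6, -0.5, -1.0]
gripper_width: 0.0278
grip_force: 34.5
clock: 17.87
tcp_pos: [0.5253, 0.0203, 0.072]
eef_rot: [-3.094, -0.541, 0.005]
contact_force: [-0.5, -0.3, -0.9]
gripper_width: 0.0279
grip_force: 34.5
```

```bash
python3 -m pendant '[[0,0,0,0,0,-0.006,0.4],[0,0,0,0,0,-0.012,0.4],[0,0,0,0,0,-0.014,0.4],[0,0,0,0,0,-0.014,0.4],[0,0,0,0,0,-0.014,0.4]]'
python3 -c "
from h import *
s=sense();print(s['tcp_pos'],s['contact_force'])
c=grab('side'); cv2.imwrite('pics/p1.png',cv2.resize(c['img'][150:230,215:315,::-1],None,fx=7,fy=7,interpolation=2))"
```

```text
clock: 18.28
tcp_pos: [0.5265, 0.0209, 0.0604]
eef_rot: [-3.094, -0.541, 0.0]
contact_force: [0.8, -0.0, -0.9]
gripper_width: 0.028
grip_force: 34.5
[0.52650636 0.02092179 0.06042779] [ 0.75803719 -0.0163289  -0.87630255]
```

View pics/p1.png

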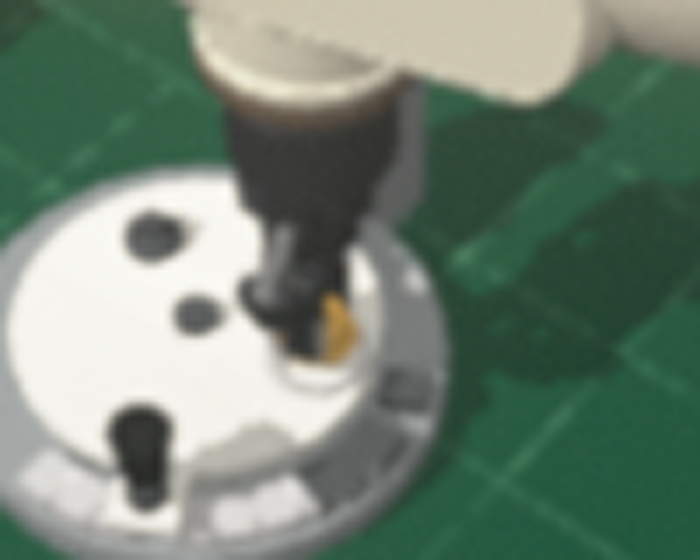

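The side view shows the rosette at (340,330), held over the collar at (320,370) and well lined up. I'll lower it and watch the force.

```bash
python3 -m pendant '[[0,0,0,0,0,-0.002,0.4],[0,0,0,0,0,-0.004,0.4],[0,0,0,0,0,-0.006,0.4],[0,0,0,0,0,-0.0075,0.4],[0,0,0,0,0,-0.0075,0.4]]'
python3 -c "
import sys;from workcell import *
sys.exit(int(sense()['contact_force'][2]>4))" && python3 -m pendant '[[0,0,0,0,0,-0.001,0.4],[0,0,0,0,0,-0.002,0.4],[0,0,0,0,0,-0.0025,0.4],[0,0,0,0,0,-0.0025,0.4]]'
```

```text
clock: 18.75
tcp_pos: [0.5263, 0.0212, 0.0526]
eef_rot: [-3.094, -0.542, 0.001]
contact_force: [0.2, -0.2, -0.1]
gripper_width: 0.028
grip_force: 34.5
clock: 19.08
tcp_pos: [0.5265, 0.0212, 0.0504]
eef_rot: [-3.094, -0.542, 0.0]
contact_force: [-0.6, 0.4, -0.1]
gripper_width: 0.0279
grip_force: 34.5
```

```bash
python3 -m pendant '[[0,0,0,0,0,-0.0005,0.4],[0,0,0,0,0,-0.001,0.4],[0,0,0,0,0,-0.001,0.4]]'
python3 -m pendant '[[0,0,0,0,0,0,0.25],[0,0,0,0,0,0,0.1],[0,0,0,0,0,0,-0.05],[0,0,0,0,0,0,-0.05]]'
```

```text
clock: 19.33
tcp_pos: [0.5266, 0.0212, 0.0497]
eef_rot: [3.094, 0.542, 0.001]
contact_force: [0.3, 1.5, 3.3]
gripper_width: 0.0279
grip_force: 36.4
clock: 19.67
tcp_pos: [0.5265, 0.0212, 0.0494]
eef_rot: [-3.094, -0.542, 0.0]
contact_force: [0.9, -1.0, -0.1]
gripper_width: 0.0449
grip_force: 0.0
```

Contact came at seated height, and the fingers are open. I'll rise straight up, move clear, and check by numbers.

```bash
python3 -m pendant '[[0,0,0,0,0,0.01,-0.05],[0,0,0,0,0,0.03,-0.05],[0,0,0,0,0,0.07,-0.05],[0,0,0,0,0,0.11,-0.05],[0,0,0,0,0,0.14,-0.05]]'
python3 -m pendant '[[0,0,0,-0.01,-0.038,0,-0.05],[0,0,0,-0.02,-0.076,0,-0.05],[0,0,0,-0.03,-0.114,0,-0.05],[0,0,0,-0.04,-0.152,0,-0.05],[0,0,0,-0.05,-0.19,0,-0.05]]'
python3 -m pendant '[[0,0,0,-0.02,-0.035,0,-0.05],[0,0,0,-0.04,-0.07,0,-0.05],[0,0,0,-0.06,-0.105,0,-0.05],[0,0,0,-0.08,-0.14,0,-0.05],[0,0,0,-0.1,-0.175,0,-0.05]]'
cat > m6.py <<'E'
from h import *
np.set_printoptions(precision=4,suppress=True)
vv,uu=np.mgrid[:384,:512]; p=[]
for n in('top','side'):
    c=grab(n);o=dict(np.load(n+'1.npz'));W=cloud(c);hsv=cv2.cvtColor(c['img'],cv2.COLOR_RGB2HSV).astype(int);H,s,V=hsv[...,0],hsv[...,1],hsv[...,2]
    q=proj(c,(.5265,.0212,.055)); b=(H>14)&(H<32)&(s>110)&(V>80)&(np.hypot(uu-q[0],vv-q[1])<14)
    uv=np.array([uu[b].mean(),vv[b].mean()]);p.append((c,uv));B=W[b];t=B[B[:,2]>.056]
    # tilt of the boss top from a plane fit
    A=np.c_[t[:,:2]-t[:,:2].mean(0),np.ones(len(t))];k=np.linalg.lstsq(A,t[:,2],rcond=None)[0]
    print(n,b.sum(),'ray z=.05',onplane(c,*uv,.05)[:2],'z pct 5,50,95',np.percentile(B[:,2],[5,50,95]),'top',np.median(t,0),'slope',k[:2],len(t))
    q=proj(c,(.531,.136,.09));m=(V<80)&(s<110)&(np.hypot(uu-q[0],vv-q[1])<14);z=W[m];print(' knob',m.sum(),'z95',np.percentile(z[:,2],95),np.median(z[z[:,2]>np.percentile(z[:,2],95)-.004],0))
print('cross',cross(*p[0],*p[1])); s=sense();print(s['clock'],s['contact_force'])
E
python3 m6.py
```

```text
clock: 20.08
tcp_pos: [0.5266, 0.0212, 0.1935]
eef_rot: [3.094, 0.542, 0.004]
contact_force: [1.3, 0.3, 0.3]
gripper_width: 0.0447
grip_force: 0.0
clock: 20.5
tcp_pos: [0.4756, -0.1703, 0.1905]
eef_rot: [3.094, 0.543, 0.001]
contact_force: [1.3, -0.3, -0.8]
gripper_width: 0.045
grip_force: 0.0
clock: 20.92
tcp_pos: [0.3751, -0.3452, 0.1904]
eef_rot: [3.094, 0.542, 0.001]
contact_force: [0.0, -0.2, 0.1]
gripper_width: 0.0447
grip_force: 0.0
top 158 ray z=.05 [0.5299 0.0203] z pct 5,50,95 [0.0473 0.0584 0.0649] top [0.5292 0.0211 0.061 ] slope [-5.3147 -0.1967] 93
 knob 105 z95 0.1015585411365643 [0.5338 0.134  0.0992]
side 75 ray z=.05 [0.5254 0.0225] z pct 5,50,95 [0.0468 0.0576 0.0622] top [0.5246 0.0241 0.06  ] slope [ 0.0312 -0.1181] 42
 knob 75 z95 0.0981242835744741 [0.5291 0.1361 0.0963]
cross (array([0.5297, 0.0197, 0.0443]), np.float64(0.00280480792514138))
21.0167 [1.4172 1.4481 0.4981]
```

```bash
python3 -c "
from workcell import *
print(hand_in())"
```

```text
the job is handed in; nothing more can be done
None
```

The plunger is home in the loading notch, about 1.3 rad clockwise, and the brass rosette is released in the nest. By camera it stands at its seated height; I did not get a clean direct check that it lies flat. The other things on the bench were not touched, and the job was handed in at about 21 s.

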